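Seat the ID-photo camera on its ball mount and latch it

ROBOT

A 6-joint arm with a two-finger parallel gripper is mounted at the origin on the work surface. World frame = base frame: x ahead of the robot, y to its left, z up, the work surface at z = 0. Lengths are in m, angles in degrees, forces in N, time in s.
With the tool pointing down it reaches from about 0.3 to 0.875 m from the base axis. Payload 4.2 kg.
Tool frame: the origin (TCP) lies at the very end of the fingers, on their centre line; the grasp point (between the pads) lies 19 mm behind it; z points along the fingers, y is the line along which they close (so a half turn about z gives the same grasp; the last joint's range is limited). The gripper opens to 85 mm and grips with 20 to 120 N. Pads are 22 mm wide; open, the fingers measure 114 mm over their backs; the gripper's body (76 mm by 85 mm) begins 54 mm behind the grasp point. The pads swing forward as they close: fully open they stand 13 mm farther back than shut.
Start: joints at [-69.099, 18.312, 89.639, -0, 72.044, -1.146], TCP at [0.216, -0.533, 0.231] pointing down, gripper open.
Joint ranges: [-177.97, 177.97], [-48.28, 115.42], [12.27, 149.76], [-77.06, 257.06], [2.81, 150.46], [-146.56, 146.56]. Speed limits (degrees/s): [147.25, 147.25, 180, 180, 180, 180].

INTERFACE

Orientations are given as [roll, pitch, yaw] about the fixed x, y, z axes, in that order (R = Rz(yaw) Ry(pitch) Rx(roll)).
In Python, from workcell import r, imaging gives the robot as it stands. The module is installed in compiled form; this text tells all that it offers.
- The arm moves only by the tool step_arm, never from a script. Its argument "increments" is a list of rows, each a list of 2 entries, a list of its own where there are three numbers: the shift along the tool's x, y, z each as a share of 0.02 m, from -1 to 1, then the turn, a rotation vector about the tool's x, y, z each as a share of 180 degrees, from -1 to 1. In form: [[[tx, ty, tz], [ax, ay, az]], ...]. A call has 1 to 12 rows; each row shifts and turns the commanded pose from where the row before left it, along the tool's axes as they then stand; what a row does not reach is not made up. A row lasts 1/10 s, in which the tool goes at most 50 mm and 8.59 degrees, less where a joint would pass 70% of its speed; a pose out of reach is approached as far as the arm can. A call with a number of a shift or a turn outside -1 to 1 is refused whole. A call with a gripper value outside its range is refused whole. "fingers" is the closure in counts, from 0 (fully open) to 255 (shut), set as the call begins (left out, the last holds). The fingers move at their own pace and stop on an object; "squeeze" is the grip in N (left out, the last holds). Time passes only in rows, so rows that do not move let the fingers close. It gives the time, the measured TCP pose, the force, the opening and the grip force at its end, in the units of the state.
- r.observe(): the state, without advancing time (a new reading comes with each control period).
- imaging.capture(name): name is "side" or "top"; returns a dict with "pixels" (384x512x3 uint8, red, green, blue), "z_map" (384x512 float32, m along the optical axis (not along the pixel's ray), 0 where there is no reading), "fx", "fy", "cx", "cy" (pixels), "camera_from_world" (4x4, takes a point from world to camera coordinates). Camera axes: x right, y down, z forward; pixel columns grow to the right and rows downward; lengths in m; the calibration is good to about 2 mm. A picture is of the moment at which its call begins.
- r.job_done(): hands the job in; it is judged then, once.
The state is a dict: "time": time; "joint_pos": joint angles; "qvel": joint speeds; "joint_efforts": joint torques, N m; "ee_pos": TCP position; "tcp_rot": TCP orientation; "wrist_force": force on the tool from outside, world axes, zero at the start; "torque": the same for the moment, N m; "gripper_width": finger opening in m; "finger_force": force on a finger pad.
Only numpy, scipy, OpenCV 4.12 (cv2) and the standard library are available. Lean on these libraries where they do the work, as an engineer would, in place of code of your own. Each camera call takes 0.05 s, during which the arm holds its last target. There are 200 camera calls.

TASK

Pick up the ID-photo camera that stands on a shoe with a raised latch lever, and lower it fully home onto the desk mount whose ball fits its socket (the mount with the smaller ball), keeping hold of it until it is down. Then let go and press the latch lever all the way down, leaving the camera sitting level on the mount.

Things in the scene. Friction and masses are not known exactly. Their poses are not given: they have to be found in the camera images.
- camera: Loose camera, 0.25-0.5 kg, upright. Sizes in mm. Origin: centre of the socket mouth, on the flat underside; x the way the lens looks, z up. Black box (grip it across y) x -6 to 50, y +-23, z 50 to 92; lens to x 65. Dark shoe x -62 to 54, y +-25, z 0 to 50, its cup y +-31 at the foot. Socket: round hole up from the underside, 38 wide, 41 deep, mouth flared to 54; any yaw fits the ball.
- latch (a joint): Hinge of the steel latch lever behind the camera's box, rad: 0 raised (40 degrees up), 0.70 fully down (level, at its stop). Starts at 0 to 0.12; friction keeps it where it is left; 2 to 4 N down on its pad moves it. Hinge line along the camera's y at x -16, z 58 mm in the camera's frame; the lever reaches 50 mm from it, to the rear (-x).
- latch_pad (a point): Pressing point on the upper face of the lever's free end, a flat steel pad 22 long, 26 wide, 6 thick (mm), 38 from the hinge line. It moves with the lever: in the camera's frame at x -43, z 85 mm when raised and x -54, z 61 mm when down.
- ball (a point): Centre of the 32 mm steel ball of the correct mount, 82 mm above the desk, z up. Mount fixed to the desk: dark round base 120 mm across, post, flat flange 100 mm across with its top at 60 mm, ball above. Home: the camera's underside rests on the flange, its origin 22 mm below this point. A like mount with a 50 mm ball is the wrong one. Camera and mounts stand in any order.
There are look-alikes about, which are no part of the job. Leave any orange or pink look-alike of the part that bears ball alone.

How it is judged (in metres and radians):
On the way, in this order (a step that is already met when the one before it is completed fails the run):
1. the camera, held in the gripper with its lever still raised, is lowered over the smaller ball to within 10 mm of home (contact force between the fingers and camera above 1 N and horizontal distance between camera and ball below 0.012 m and z of camera in the frame of ball below -0.012 m and value of joint latch below 0.3 rad), for 0.05 s.
2. the lever is pressed down while the camera sits on the ball (value of joint latch above 0.58 rad and horizontal distance between camera and ball below 0.012 m and z of camera in the frame of ball below -0.016 m), for 0.1 s.
At the end, for the whole second after the job is handed in: The camera rests on the mount with the smaller ball: its origin within 10 mm of the ball's axis and no more than 6 mm above home, level within 0.15 rad, at rest, with the latch lever pressed beyond 0.58 of its 0.70 rad (value of joint latch above 0.58 rad and horizontal distance between camera and ball below 0.01 m and z of camera in the frame of ball below -0.016 m and angle between camera's own z axis and vertical below 0.15 rad and linear speed of camera below 0.02 m/s); the robot touches nothing.
It also fails if it takes over 58 s, if anything falls off the work surface, if the arm or the gripper's body presses on something with over 40 N, if the wrist force passes 120 N, or if a joint passes its speed limit or range.

## Working session

There is one attempt and no reset: what is moved stays moved. The work goes in short steps, Python scripts to look and compute and a tool call to move; the robot and the scene stay as the last step left them, time stands still between calls to the robot, and variables do not carry over. Pictures are saved under pics/ and viewed, at most 10 in all, crops included, and the job is handed in when it is done.

Besides the shell and the picture viewer there is one more tool, called after "Emit:" as a command line: name --argument value ..., lists and objects as JSON in quotes. step_arm: Moves the arm, as the interface text tells. Shift numbers are shares of 0.02 m and turn numbers shares of 180 degrees, none past 1 either way. Its arguments: {"type":"object","properties":{"increments":{"type":"array"},"fingers":{"type":"number"},"squeeze":{"type":"number"}},"required":["increments"]}

```bash
mkdir -p pics; cat > h.py <<'E'
import numpy as np, cv2
from workcell import r, imaging
def cap(n, f=None):
    d=imaging.capture(n)
    if f: cv2.imwrite(f, d["pixels"][:,:,::-1])
    z=d["z_map"]; v,u=np.mgrid[:z.shape[0],:z.shape[1]]
    P=np.stack([(u-d["cx"])/d["fx"]*z,(v-d["cy"])/d["fy"]*z,z,np.ones_like(z)],-1)
    W=(P@np.linalg.inv(d["camera_from_world"]).T)[...,:3]; W[z==0]=np.nan
    return d,W
E
python3 - <<'E'
from h import *
a,Wa=cap("side"); b,Wb=cap("top")
cv2.imwrite("pics/side.png",a["pixels"][:,:,::-1]); cv2.imwrite("pics/top.png",b["pixels"][:,:,::-1])
np.savez("s0.npz",Wa=Wa,Wb=Wb)
print(r.observe())
for d in(a,b): print(np.linalg.inv(d["camera_from_world"]).round(3),d["fx"])
E
```

```text
{'time': 0.1, 'joint_pos': array([-6.90998164e+01,  1.83466555e+01,  8.96983992e+01, -1.17419129e-05,
        7.20447888e+01, -1.14573149e+00]), 'qvel': array([-0.09414938, -0.13102082, -0.18715107, -0.02336091, -0.04807199,
        0.05072214]), 'joint_efforts': array([ 6.69749152e-04, -4.16406512e+01, -2.34704429e+01, -3.74336048e-05,
        4.84785225e-03,  2.95176918e-06]), 'ee_pos': array([ 0.21567747, -0.53256193,  0.23058649]), 'tcp_rot': array([-1.79910174e+02, -1.78529879e-03,  2.20459173e+01]), 'wrist_force': array([-0.25417699, -0.3163185 , -0.30418527]), 'torque': array([-0.02871629, -0.03855414, -0.0111977 ]), 'finger_force': 0.0, 'gripper_width': 0.0854483435753496}
[[ 0.996 -0.065  0.054  0.41 ]
 [-0.084 -0.769  0.634 -0.548]
 [ 0.    -0.636 -0.771  0.732]
 [ 0.     0.     0.     1.   ]] 386.0877971214635
[[ 0.016 -0.999  0.032  0.423]
 [-1.    -0.016 -0.012  0.002]
 [ 0.012 -0.032 -0.999  0.992]
 [ 0.     0.     0.     1.   ]] 350.01522743285216
```

View pics/side.png

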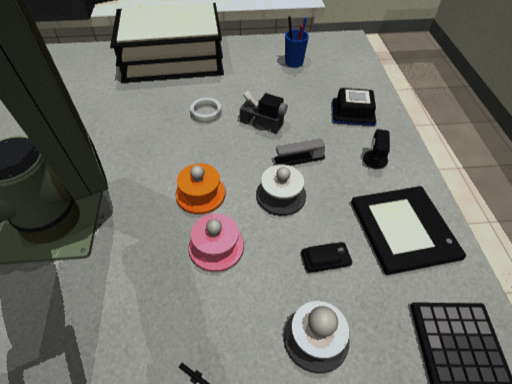

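View pics/top.png

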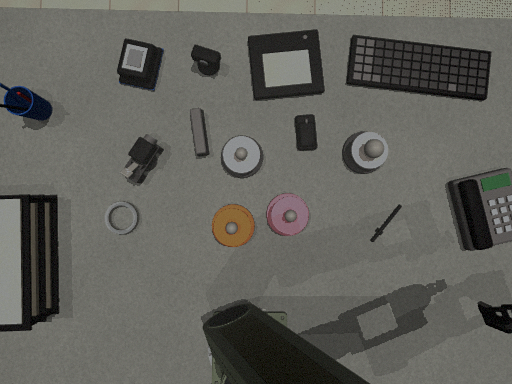

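The side view shows the camera at about (262,110), with its lever up at (250,97), and the small-ball grey/white mount at (283,173). The big-ball mount is at (322,325), and the orange and pink look-alikes are at (200,185) and (214,240). In the top view the camera is at (143,152) and the correct ball at (241,155).

```bash
python3 - <<'E'
from h import *
from scipy.optimize import least_squares
s=np.load("s0.npz");Wa,Wb=s["Wa"],s["Wb"]
c0=Wb[155,241]; print("ball top",c0, Wa[170,283])
for n,W in(("a",Wa),("b",Wb)):
    p=W.reshape(-1,3); p=p[np.isfinite(p).all(1)]
    print(n,"desk z",np.median(p[(abs(p[:,2])<.02)&(np.hypot(*(p[:,:2]-c0[:2]).T)<.2)][:,2]))
    q=p[(np.hypot(*(p[:,:2]-c0[:2]).T)<.03)&(p[:,2]>.068)]
    f=least_squares(lambda c:np.linalg.norm(q-c,axis=1)-.016,[*c0[:2],.082],loss="soft_l1",f_scale=.001)
    print(n,len(q),f.x)
    q=p[(np.hypot(*(p[:,:2]-c0[:2]).T)<.07)&(abs(p[:,2]-.06)<.004)]
    if len(q): print(" flange",cv2.minEnclosingCircle((q[:,:2]).astype(np.float32)),np.median(q[:,2]))
k0=Wb[148,145]; print("cam",k0)
for n,W in(("a",Wa),("b",Wb)):
    p=W.reshape(-1,3); p=p[np.isfinite(p).all(1)]
    p=p[np.hypot(*(p[:,:2]-k0[:2]).T)<.1]
    h=np.histogram(p[:,2],np.arange(0.01,.13,.005)); print(n,h[0])
    for lo,hi in((.085,.1),(.044,.056),(.01,.12)):
        q=p[(p[:,2]>lo)&(p[:,2]<hi)]
        print(lo,len(q),np.median(q,0),cv2.minAreaRect(q[:,:2].astype(np.float32)*1000))
# big pic
d,_=cap("top"); e,_=cap("side")
x=cv2.resize(d["pixels"][115:195,105:185],(480,480),interpolation=cv2.INTER_CUBIC)
y=cv2.resize(e["pixels"][80:140,230:295],(300,480)[::-1] and (320,480),interpolation=cv2.INTER_CUBIC)
cv2.imwrite("pics/crop.png",np.hstack([x,y])[:,:,::-1])
q=Wb[115:195,105:185]; np.set_printoptions(linewidth=250)
print((q[::3,::2,2]*1000).round()[5:23,5:32].astype(int))
E
```

```text
ball top [0.52975475 0.02921678 0.09415759] [0.53622082 0.02699937 0.09487288]
a desk z -0.0016630510451485225
a 153 [0.53714789 0.02894461 0.07987178]
 flange ((0.536640465259552, 0.027993153780698776), 0.05075926333665848) 0.058074289489422115
b desk z -0.0005941942661731314
b 116 [0.53682779 0.02964016 0.08121948]
 flange ((0.5369235277175903, 0.030019601806998253), 0.049807108938694) 0.059268051938901
cam [0.54417491 0.27700925 0.0893845 ]
a [ 58  55  53  47  38  48  48 178  34  53  59  63  61  65  84 206  68   0
   0   0   0   0   0]
0.085 274 [0.53869276 0.2838694  0.08907348] ((524.7461547851562, 295.5915832519531), (48.02375030517578, 119.61051940917969), 58.14048767089844)
0.044 236 [0.49374161 0.29342187 0.04788042] ((515.5784301757812, 288.6255798339844), (44.92885208129883, 125.6229248046875), 50.81977462768555)
0.01 1218 [0.52444385 0.27925867 0.05966825] ((522.8377685546875, 295.0653076171875), (50.68576431274414, 128.48782348632812), 58.70272445678711)
b [ 26  18   9  12   9  11  19 165  75  24  59  28  36  45  64 189 279   2
   0   0   0   0   0]
0.085 470 [0.53858957
[... 10105 characters left out ...]
                   -3                    0                    1]
 [                   1                    2                    2                   -3                    0                    1                    0                    1                    0                    0                   51
                    47                   31                   15                    2                    1                    1                    0                   -3                   -1                   -3                    1
                    -1                   -3                    0                    0                   -2]]<stdin>:27: RuntimeWarning: invalid value encountered in cast
```

View pics/crop.png

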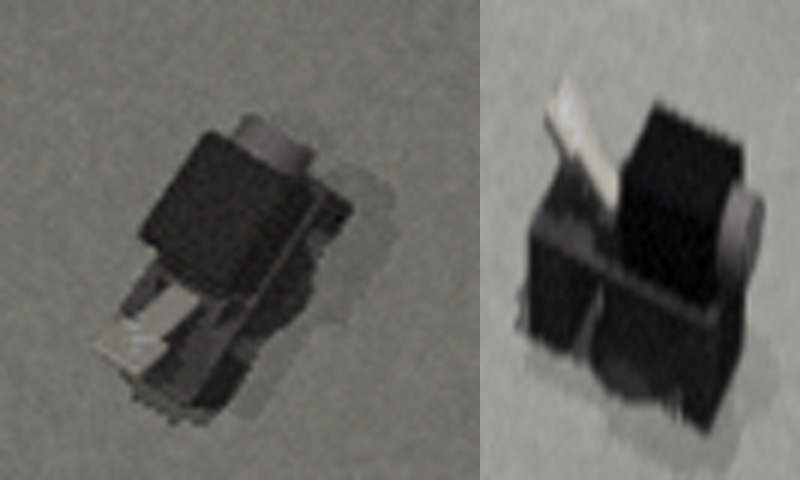

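The picture confirms the pose: the lens points up-right at (275,145) in the crop, so camera yaw ≈ -31°, with the lever raised behind it at (140,345). First I'll turn the tool to yaw 149°.

Emit:
step_arm --increments '[[[0, 0, 0], [0, 0, -0.047]], [[0, 0, 0], [0, 0, -0.047]], [[0, 0, 0], [0, 0, -0.047]], [[0, 0, 0], [0, 0, -0.047]], [[0, 0, 0], [0, 0, -0.047]], [[0, 0, 0], [0, 0, -0.047]], [[0, 0, 0], [0, 0, -0.047]], [[0, 0, 0], [0, 0, -0.047]], [[0, 0, 0], [0, 0, -0.047]], [[0, 0, 0], [0, 0, -0.047]], [[0, 0, 0], [0, 0, -0.047]], [[0, 0, 0], [0, 0, -0.047]]]' --fingers 0

```text
time: 1.4
ee_pos: [0.2158, -0.5328, 0.2311]
tcp_rot: [180.0, -0.0, 123.9]
wrist_force: [0.1, 0.2, 0.6]
gripper_width: 0.0854
finger_force: 0.0
```

Emit:
step_arm --increments '[[[0, 0, 0], [0, 0, -0.047]], [[0, 0, 0], [0, 0, -0.047]], [[0, 0, 0], [0, 0, -0.047]], [[0.18, 0.5, 0], [0, 0, 0]], [[0.18, 1, 0], [0, 0, 0]], [[0.18, 1, 0], [0, 0, 0]], [[0.18, 1, 0], [0, 0, 0]], [[0.18, 1, 0], [0, 0, 0]], [[0.18, 1, 0], [0, 0, 0]], [[0.18, 1, 0], [0, 0, 0]], [[0.18, 1, 0], [0, 0, 0]], [[0.18, 1, 0], [0, 0, 0]]]'

```text
time: 2.6
ee_pos: [0.2761, -0.3689, 0.2314]
tcp_rot: [180.0, 0.0, 148.9]
wrist_force: [0.1, -0.4, 0.2]
gripper_width: 0.0851
finger_force: 0.0
```

Emit:
step_arm --increments '[[[0.18, 1, 0.1], [0, 0, 0]], [[0.18, 1, 0.1], [0, 0, 0]], [[0.18, 1, 0.1], [0, 0, 0]], [[0.18, 1, 0.1], [0, 0, 0]], [[0.18, 1, 0.1], [0, 0, 0]], [[0.18, 1, 0.1], [0, 0, 0]], [[0.18, 1, 0.1], [0, 0, 0]], [[0.18, 1, 0.1], [0, 0, 0]], [[0.18, 1, 0.1], [0, 0, 0]], [[0.18, 1, 0.1], [0, 0, 0]], [[0.18, 1, 0.1], [0, 0, 0]], [[0.18, 1, 0.1], [0, 0, 0]]]'

```text
time: 3.8
ee_pos: [0.3624, -0.1411, 0.2073]
tcp_rot: [180.0, 0.0, 148.9]
wrist_force: [0.5, -0.4, 0.0]
gripper_width: 0.0853
finger_force: 0.0
```

Emit:
step_arm --increments '[[[0.18, 1, 0.1], [0, 0, 0]], [[0.18, 1, 0.1], [0, 0, 0]], [[0.18, 1, 0.1], [0, 0, 0]], [[0.18, 1, 0.1], [0, 0, 0]], [[0.18, 1, 0.1], [0, 0, 0]], [[0.18, 1, 0.1], [0, 0, 0]], [[0.18, 1, 0.1], [0, 0, 0]], [[0.18, 1, 0.1], [0, 0, 0]], [[0.18, 1, 0.1], [0, 0, 0]], [[0.18, 1, 0.1], [0, 0, 0]], [[0.18, 1, 0.1], [0, 0, 0]], [[0.18, 1, 0.1], [0, 0, 0]]]'

```text
time: 5.0
ee_pos: [0.4489, 0.0866, 0.1833]
tcp_rot: [180.0, 0.0, 148.9]
wrist_force: [1.2, -0.1, -0.4]
gripper_width: 0.0852
finger_force: 0.0
```

Emit:
step_arm --increments '[[[0.18, 1, 0.1], [0, 0, 0]], [[0.18, 1, 0.1], [0, 0, 0]], [[0.18, 1, 0.1], [0, 0, 0]], [[0.18, 1, 0.1], [0, 0, 0]], [[0.18, 1, 0.1], [0, 0, 0]], [[0.18, 1, 0.1], [0, 0, 0]], [[0.18, 1, 0.1], [0, 0, 0]], [[0.18, 1, 0.1], [0, 0, 0]], [[0.18, 1, 0.1], [0, 0, 0]], [[0.18, 1, 0.1], [0, 0, 0]], [[0.1, 0.7, 0.1], [0, 0, 0]], [[0, 0, 0], [0, 0, 0]]]'

```text
time: 6.2
ee_pos: [0.5275, 0.2898, 0.1606]
tcp_rot: [-180.0, -0.0, 149.0]
wrist_force: [0.0, -0.6, 0.4]
gripper_width: 0.0852
finger_force: 0.0
```

Emit:
step_arm --increments '[[[0, 0.2, 0.6], [0, 0, 0]], [[0, 0, 0.7], [0, 0, 0]], [[0, 0, 0.7], [0, 0, 0]], [[0, 0, 0.7], [0, 0, 0]], [[0, 0, 0.7], [0, 0, 0]], [[0, 0, 0.7], [0, 0, 0]], [[0, 0, 0.7], [0, 0, 0]], [[0, 0, 0.4], [0, 0, 0]], [[0, 0, 0.04], [0, 0, 0]], [[0, 0, 0], [0, 0, 0]]]'

```text
time: 7.2
ee_pos: [0.5294, 0.2914, 0.0565]
tcp_rot: [-180.0, 0.0, 148.9]
wrist_force: [-0.6, 0.2, -0.1]
gripper_width: 0.0851
finger_force: 0.0
```

```bash
python3 - <<'E'
from h import *
e,_=cap("side"); d,_=cap("top")
x=cv2.resize(d["pixels"][105:205,95:195],(400,400)); y=cv2.resize(e["pixels"][50:150,210:310],(400,400))
cv2.imwrite("pics/g1.png",np.hstack([x,y])[:,:,::-1])
E
```

```text
(no output)
```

View pics/g1.png

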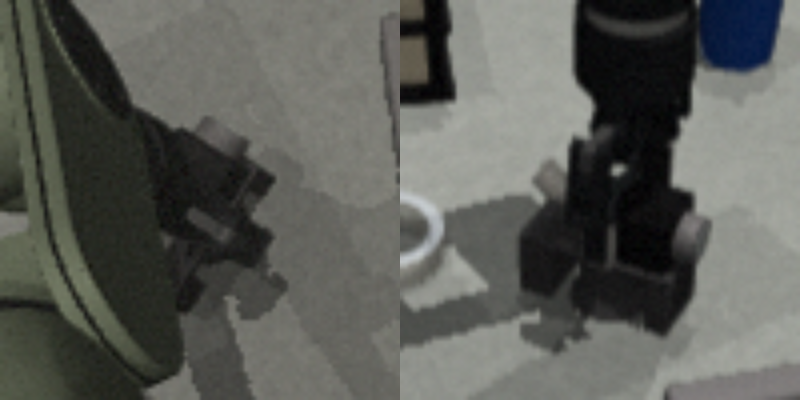

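The fingers straddle the box in both views, with the near finger in the side crop at about (590,220). The lens is in front and the raised lever behind, both clear. Now I'll close the fingers and lift.

Emit:
step_arm --increments '[[[0, 0, 0], [0, 0, 0]], [[0, 0, 0], [0, 0, 0]], [[0, 0, 0], [0, 0, 0]], [[0, 0, 0], [0, 0, 0]], [[0, 0, 0], [0, 0, 0]], [[0, 0, 0], [0, 0, 0]], [[0, 0, 0], [0, 0, 0]], [[0, 0, 0], [0, 0, 0]]]' --fingers 255 --squeeze 80

```text
time: 8.1
ee_pos: [0.53, 0.2921, 0.0573]
tcp_rot: [179.9, 0.1, 148.9]
wrist_force: [0.9, 2.6, 5.6]
gripper_width: 0.045
finger_force: 81.2
```

Emit:
step_arm --increments '[[[0, 0, -0.1], [0, 0, 0]], [[0, 0, -0.3], [0, 0, 0]], [[0, 0, -0.6], [0, 0, 0]], [[0, 0, -0.8], [0, 0, 0]], [[0, 0, -0.8], [0, 0, 0]], [[0, 0, -0.8], [0, 0, 0]], [[0, 0, -0.8], [0, 0, 0]], [[0, 0, -0.8], [0, 0, 0]], [[0, 0, -0.8], [0, 0, 0]], [[0, 0, -0.5], [0, 0, 0]], [[0, 0, -0.2], [0, 0, 0]], [[0, 0, 0], [0, 0, 0]]]'

```text
time: 9.3
ee_pos: [0.5292, 0.2915, 0.1868]
tcp_rot: [180.0, 0.0, 148.9]
wrist_force: [-0.1, -0.1, -3.2]
gripper_width: 0.0449
finger_force: 81.6
```

Emit:
step_arm --increments '[[[-0.3, -0.4, 0], [0, 0, 0]], [[-0.6, -0.9, 0], [0, 0, 0]], [[-0.6, -0.9, 0], [0, 0, 0]], [[-0.7, -1, 0], [0, 0, 0]], [[-0.7, -1, 0], [0, 0, 0]], [[-0.7, -1, 0], [0, 0, 0]], [[-0.7, -1, 0], [0, 0, 0]], [[-0.7, -1, 0], [0, 0, 0]], [[-0.7, -1, 0], [0, 0, 0]], [[-0.6, -0.9, 0], [0, 0, 0]], [[-0.5, -0.8, 0], [0, 0, 0]], [[-0.3, -0.5, 0], [0, 0, 0]]]'

```text
time: 10.5
ee_pos: [0.5428, 0.0382, 0.1857]
tcp_rot: [-179.9, -0.1, 148.9]
wrist_force: [-0.7, 0.3, -3.6]
gripper_width: 0.0451
finger_force: 81.9
```

Emit:
step_arm --increments '[[[-0.3, -0.4, 0], [0, 0, 0]], [[-0.2, -0.3, 0], [0, 0, 0]], [[0, 0, 0], [0, 0, 0]], [[0, 0, 0], [0, 0, 0]]]'

```text
time: 10.9
ee_pos: [0.545, 0.0233, 0.1864]
tcp_rot: [180.0, -0.0, 149.0]
wrist_force: [0.0, 0.2, -3.4]
gripper_width: 0.0443
finger_force: 81.9
```

```bash
python3 - <<'E'
from h import *
e,We=cap("side"); d,W=cap("top")
np.savez("s1.npz",We=We,W=W)
print({k:v for k,v in r.observe().items() if k in("ee_pos","wrist_force","torque","tcp_rot")})
x=cv2.resize(d["pixels"][95:215,180:300],(400,400)); y=cv2.resize(e["pixels"][70:230,210:370],(400,400))
cv2.imwrite("pics/g2.png",np.hstack([x,y])[:,:,::-1])
E
```

```text
{'ee_pos': array([0.54493281, 0.02352419, 0.18647706]), 'tcp_rot': array([ 1.79991265e+02, -8.10971402e-03,  1.48986770e+02]), 'wrist_force': array([ 0.51488885, -0.44514105, -2.97400157]), 'torque': array([ 0.00854755, -0.04157415,  0.04965718])}
```

View pics/g2.png

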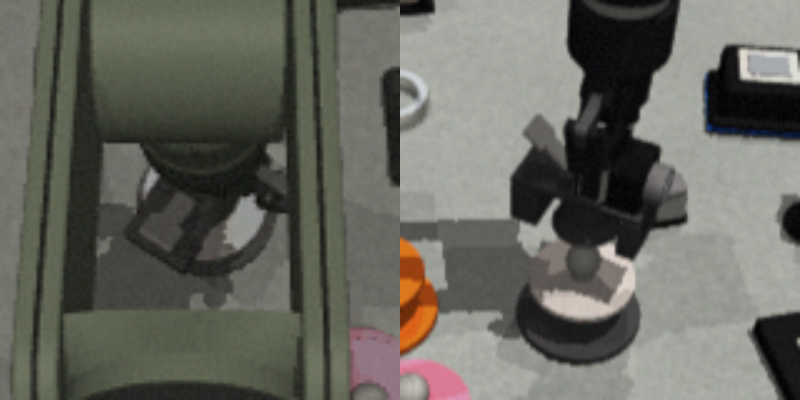

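The camera hangs level over the grey-based small-ball mount: its cup is at about (590,220) in the crop and the ball at (583,262). Next I'll check in-hand slip by registering it against the first cloud.

```bash
python3 - <<'E'
from h import *
from scipy.spatial import cKDTree
from scipy.optimize import least_squares
from scipy.spatial.transform import Rotation as R
s0=np.load("s0.npz")["Wa"].reshape(-1,3); s1=np.load("s1.npz")["We"].reshape(-1,3)
o=np.array([.5217,.2985,0]); A=s0[np.isfinite(s0).all(1)]; A=A[(np.hypot(*(A-o)[:,:2].T)<.075)&(A[:,2]>.012)]
D=np.array([.545-.530,.0235-.2921,.1864-.0573]); A=A+D
B=s1[np.isfinite(s1).all(1)]; T=cKDTree(B); c=o+D
f=least_squares(lambda x:np.minimum(T.query(R.from_rotvec(x[3:]).apply(A-c)+c+x[:3]*1)[0],.01),np.zeros(6),loss="soft_l1",f_scale=.002,diff_step=1e-3,x_scale=[.01]*3+[.1]*3)
g=min((least_squares(lambda x:np.minimum(T.query(R.from_rotvec(x[3:]).apply(A-c)+c+x[:3])[0],.008),np.r_[np.random.randn(3)*.003,np.random.randn(3)*.02],method="lm",epsfcn=None,diff_step=.05) for _ in range(12)),key=lambda g:g.cost)
for h in(f,g): print(h.x.round(4),h.cost,"origin est",c+h.x[:3])
E
```

```text
Traceback (most recent call last):
TypeError: least_squares() got an unexpected keyword argument 'epsfcn'
```

```bash
python3 - <<'E'
from h import *
from scipy.spatial import cKDTree
from scipy.optimize import minimize
from scipy.spatial.transform import Rotation as R
s0=np.load("s0.npz")["Wa"].reshape(-1,3); s1=np.load("s1.npz")["We"].reshape(-1,3)
o=np.array([.5217,.2985,0]); A=s0[np.isfinite(s0).all(1)]; A=A[(np.hypot(*(A-o)[:,:2].T)<.075)&(A[:,2]>.012)]
D=np.array([.545-.530,.0235-.2921,.1864-.0573]); A=A+D
T=cKDTree(s1[np.isfinite(s1).all(1)]); c=o+D
k=lambda x:np.minimum(T.query(R.from_rotvec(x[3:]/30).apply(A-c)+c+x[:3]/1000)[0],.006).mean()*1e3
h=minimize(k,np.zeros(6),method="Powell",bounds=[(-8,8)]*3+[(-5,5)]*3)
print("mm",h.x[:3].round(2),"deg",(h.x[3:]/30*57.3).round(2),k(np.zeros(6)),h.fun,c)
E
```

```text
mm [-0.14 -0.33  0.79] deg [ 1.44 -0.48  0.36] 2.470293930482022 2.2641274243198053 [0.5367 0.0299 0.1291]
```

Emit:
step_arm --increments '[[[0, 0, 0.2], [0, 0, 0]], [[0, 0, 0.3], [0, 0, 0]], [[0, 0, 0.4], [0, 0, 0]], [[0, 0, 0.3], [0, 0, 0]], [[0, 0, 0.3], [0, 0, 0]], [[0, 0, 0.3], [0, 0, 0]], [[0, 0, 0.3], [0, 0, 0]], [[0, 0, 0.3], [0, 0, 0]], [[0, 0, 0], [0, 0, 0]]]'

```text
time: 11.9
ee_pos: [0.5443, 0.0229, 0.1375]
tcp_rot: [-179.9, -0.1, 148.9]
wrist_force: [-0.2, 0.3, -3.2]
gripper_width: 0.0448
finger_force: 81.9
```

No lateral force, so the ball is inside the mouth. I'll continue down.

Emit:
step_arm --increments '[[[0, 0, 0.2], [0, 0, 0]], [[0, 0, 0.2], [0, 0, 0]], [[0, 0, 0.2], [0, 0, 0]], [[0, 0, 0.15], [0, 0, 0]], [[0, 0, 0.1], [0, 0, 0]], [[0, 0, 0], [0, 0, 0]]]'

```text
time: 12.5
ee_pos: [0.5448, 0.0229, 0.1212]
tcp_rot: [-180.0, -0.0, 148.9]
wrist_force: [-0.0, 0.6, -3.4]
gripper_width: 0.0451
finger_force: 81.9
```

Emit:
step_arm --increments '[[[0, 0, 0.06], [0, 0, 0]], [[0, 0, 0.05], [0, 0, 0]], [[0, 0, 0.05], [0, 0, 0]], [[0, 0, 0], [0, 0, 0]], [[0, 0, 0], [0, 0, 0]]]'

```text
time: 13.0
ee_pos: [0.545, 0.0229, 0.1183]
tcp_rot: [-180.0, 0.0, 148.9]
wrist_force: [0.3, -0.1, -2.9]
gripper_width: 0.0449
finger_force: 81.9
```

Emit:
step_arm --increments '[[[0, 0, 0.05], [0, 0, 0]], [[0, 0, 0.05], [0, 0, 0]], [[0, 0, 0], [0, 0, 0]], [[0, 0, 0], [0, 0, 0]]]'

```text
time: 13.4
ee_pos: [0.5452, 0.0229, 0.1172]
tcp_rot: [180.0, 0.1, 149.0]
wrist_force: [-2.5, 0.1, 5.5]
gripper_width: 0.0448
finger_force: 82.5
```

Contact shows home is reached (the force sign flipped at TCP 0.117). I'll open the fingers, then rise.

Emit:
step_arm --increments '[[[0, 0, 0], [0, 0, 0]], [[0, 0, 0], [0, 0, 0]], [[0, 0, 0], [0, 0, 0]], [[0, 0, 0], [0, 0, 0]], [[0, 0, 0], [0, 0, 0]], [[0, 0, 0], [0, 0, 0]], [[0, 0, 0], [0, 0, 0]], [[0, 0, 0], [0, 0, 0]]]' --fingers 0

```text
time: 14.2
ee_pos: [0.545, 0.0229, 0.1163]
tcp_rot: [-180.0, 0.0, 148.9]
wrist_force: [-0.2, 0.6, -0.4]
gripper_width: 0.0856
finger_force: 0.0
```

Emit:
step_arm --increments '[[[0, 0, -0.2], [0, 0, 0]], [[0, 0, -0.4], [0, 0, 0]], [[0, 0, -0.6], [0, 0, 0]], [[0, 0, -0.6], [0, 0, 0]], [[0, 0, -0.6], [0, 0, 0]], [[0, 0, -0.6], [0, 0, 0]], [[0, 0, -0.3], [0, 0, 0]], [[0, 0, 0], [0, 0, 0]]]'

```text
time: 15.0
ee_pos: [0.5455, 0.0229, 0.1836]
tcp_rot: [179.9, 0.1, 148.9]
wrist_force: [-0.8, -0.5, 0.1]
gripper_width: 0.0852
finger_force: 0.0
```

Emit:
step_arm --increments '[[[0.5, 0, 0], [0, 0, 0]], [[0.6, 0, 0], [0, 0, 0]], [[0.6, 0, 0], [0, 0, 0]], [[0.6, 0, 0], [0, 0, 0]], [[0.5, 0, 0], [0, 0, 0]], [[0, 0, 0], [0, 0, 0]], [[0, 0, 0], [0, 0, 0]], [[0, 0, 0], [0, 0, 0]]]' --fingers 255 --squeeze 20

```text
time: 15.8
ee_pos: [0.4974, 0.0517, 0.1824]
tcp_rot: [180.0, 0.0, 148.9]
wrist_force: [0.1, -0.6, -0.5]
gripper_width: 0.0001
finger_force: 0.0
```

```bash
python3 - <<'E'
from h import *
e,We=cap("side"); d,W=cap("top")
np.savez("s2.npz",We=We,W=W)
x=cv2.resize(d["pixels"][95:215,180:300],(400,400)); y=cv2.resize(e["pixels"][90:210,220:340],(400,400))
cv2.imwrite("pics/g3.png",np.hstack([x,y])[:,:,::-1])
E
```

```text
(no output)
```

View pics/g3.png

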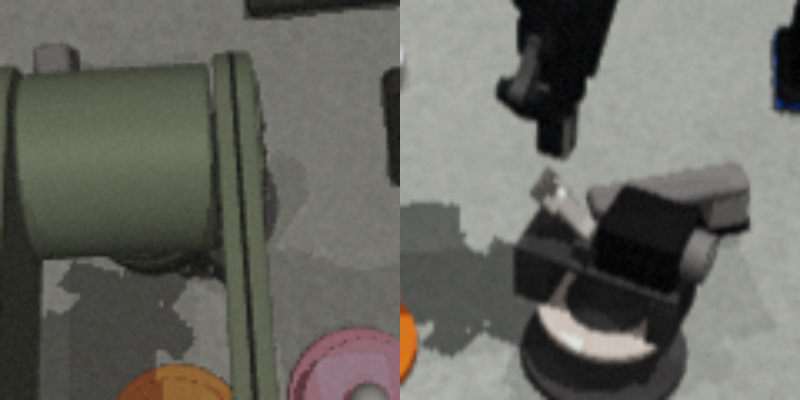

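The camera sits level on the flange. The closed fingertips (555,150 in the crop) are directly above the lever pad (555,185). Now I'll press.

Emit:
step_arm --increments '[[[0, 0, 0.4], [0, 0, 0]], [[0, 0, 0.4], [0, 0, 0]], [[0, 0, 0.3], [0, 0, 0]], [[0, 0, 0.2], [0, 0, 0]], [[0, 0, 0.2], [0, 0, 0]], [[0, 0, 0.2], [0, 0, 0]], [[0, 0, 0.2], [0, 0, 0]], [[0, 0, 0.2], [0, 0, 0]], [[0, 0, 0.2], [0, 0, 0]], [[0, 0, 0.2], [0, 0, 0]], [[0, 0, 0.1], [0, 0, 0]], [[0, 0, 0], [0, 0, 0]]]'

```text
time: 17.1
ee_pos: [0.4967, 0.0518, 0.1298]
tcp_rot: [-180.0, -0.0, 149.0]
wrist_force: [0.3, -0.7, -0.1]
gripper_width: 0.0001
finger_force: 0.0
```

Emit:
step_arm --increments '[[[0, 0, 0.1], [0, 0, 0]], [[0, 0, 0.1], [0, 0, 0]], [[0, 0, 0.1], [0, 0, 0]]]'

```text
time: 17.4
ee_pos: [0.4968, 0.0519, 0.1242]
tcp_rot: [-180.0, -0.0, 148.9]
wrist_force: [-1.0, 0.9, 2.9]
gripper_width: 0.0001
finger_force: 1.2
```

Emit:
step_arm --increments '[[[0, 0, 0.06], [0, 0, 0]], [[0, 0, 0.06], [0, 0, 0]]]'

```text
time: 17.6
ee_pos: [0.4968, 0.0519, 0.1217]
tcp_rot: [-180.0, -0.0, 148.9]
wrist_force: [-1.8, 1.0, 3.2]
gripper_width: 0.0001
finger_force: 1.2
```

Emit:
step_arm --increments '[[[0, 0, 0.06], [0, 0, 0]], [[0, 0, 0], [0, 0, 0]]]'

```text
time: 17.8
ee_pos: [0.4968, 0.0519, 0.1209]
tcp_rot: [-180.0, -0.0, 148.9]
wrist_force: [-1.9, 2.1, 4.4]
gripper_width: 0.0003
finger_force: 2.3
```

Emit:
step_arm --increments '[[[0, 0, 0.05], [0, 0, 0]], [[0, 0, 0], [0, 0, 0]]]'

```text
time: 18.0
ee_pos: [0.4968, 0.0519, 0.1208]
tcp_rot: [180.0, 0.0, 148.9]
wrist_force: [-4.2, 0.8, 10.1]
gripper_width: 0.0002
finger_force: 5.3
```

At the stop: the force is rising with no further travel. I'll back off and verify.

Emit:
step_arm --increments '[[[0, 0, 0], [0, 0, 0]], [[0, 0, -0.2], [0, 0, 0]], [[0, 0, -0.5], [0, 0, 0]], [[0, 0, -1], [0, 0, 0]], [[0, 0, -1], [0, 0, 0]], [[0, 0, -1], [0, 0, 0]], [[0, 0, -1], [0, 0, 0]], [[0, 0, -1], [0, 0, 0]], [[0, 0, -0.5], [0, 0, 0]], [[0, 0, 0], [0, 0, 0]]]'

```text
time: 19.0
ee_pos: [0.4979, 0.0518, 0.2452]
tcp_rot: [179.9, 0.2, 148.9]
wrist_force: [0.4, 0.1, -0.1]
gripper_width: -0.0
finger_force: 0.0
```

```bash
python3 - <<'E'
from h import *
e,We=cap("side")
cv2.imwrite("pics/g4.png",cv2.resize(e["pixels"][100:220,210:330],(560,560))[:,:,::-1])
p=We.reshape(-1,3); p=p[np.isfinite(p).all(1)]
o=np.array([.537,.0295]); u=np.array([.857,-.515]); v=np.array([.515,.857])
a=(p[:,:2]-o)@u; b=(p[:,:2]-o)@v
for n,m in(("box",(a>0)&(a<45)&(a<.045)&(abs(b)<.02)&(p[:,2]>.145)&(p[:,2]<.16)),("lever",(a<-.042)&(a>-.068)&(abs(b)<.012)&(p[:,2]>.1)&(p[:,2]<.16))):
    q=np.c_[a,b,p[:,2]][m]; print(n,m.sum(),q.mean(0).round(4),np.linalg.lstsq(np.c_[q[:,:2],np.ones(len(q))],q[:,2],rcond=None)[0].round(3))
E
```

```text
box 289 [ 0.0226 -0.0007  0.1501] [-0.001  0.003  0.15 ]
lever 103 [-0.0539 -0.0021  0.1165] [-0.153  0.264  0.109]
```

View pics/g4.png

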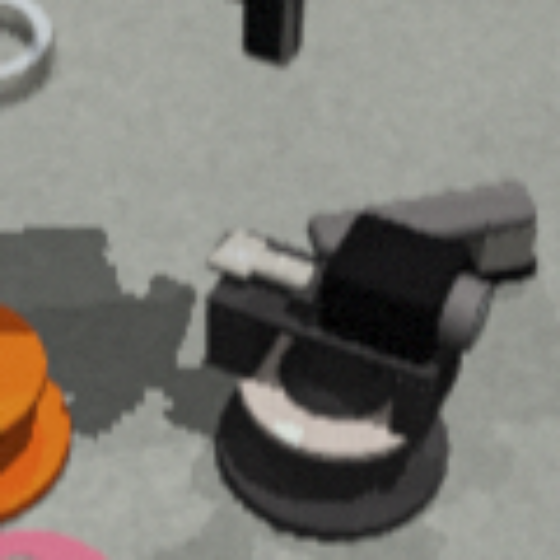

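The lever lies level (260,255) and the box top is level at home height. The gripper is clear above at (270,30). I'll hand in now.

```bash
python3 -c "
from workcell import r
print(r.job_done())"
```

```text
the job is handed in; nothing more can be done
None
```

The job is handed in at about 19 s of the 58 s allowed: the camera sits level and fully home on the small-ball mount, its latch lever is pressed to the stop, and the arm is clear; the hand-in gave no verdict.

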